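Clear and set up the packing-station terminal

ROBOT

A 6-joint arm with a two-finger parallel gripper is mounted at the origin on the work surface. World frame = base frame: x ahead of the robot, y to its left, z up, the work surface at z = 0. Lengths are in m, angles in degrees, forces in N, time in s.
With the tool pointing down it reaches from about 0.4 to 0.825 m from the base axis. Payload 7 kg.
Tool frame: the origin (TCP) lies midway between the tips of the shut fingers; the grasp point (between the pads) lies 19 mm behind it (r.grip_depth is the distance from the TCP to the grasp point, in m); z points along the fingers, y is the line along which they close (so a half turn about z gives the same grasp; the last joint's range is limited). The gripper opens to 88 mm and grips with 3 to 60 N. Pads are 19 mm wide; open, the fingers measure 130 mm over their backs; the gripper's body (78 mm by 193 mm) begins 47 mm behind the grasp point.
Start: joints at [91.221, 20.546, 0.682, 0, -70.136, -16.507], TCP at [0.178, 0.651, 0.192] pointing down, gripper open.
Joint ranges: [-176.03, 176.03], [-82.01, 121.73], [-58.28, 71.71], [-173.87, 95.51], [-174.79, -0.11], [-173.66, 173.66]. Speed limits (degrees/s): [136.94, 136.94, 172.46, 180, 180, 180].

INTERFACE

Orientations are given as [roll, pitch, yaw] about the fixed x, y, z axes, in that order (R = Rz(yaw) Ry(pitch) Rx(roll)).
In Python, from plant import r, capture, close_job, search_frame, outline_of gives the robot as it stands.
- The arm moves only by the shell command python3 -m creep 'ROWS' [FORCE]. ROWS is JSON, a list of rows, each a list of 7 numbers: the finger opening in mm, from 0 to 87.6, then the shift along the world's x, y, z in units of 25 mm (1.0 is 25 mm), then the turn, a rotation vector about the world's x, y, z in degrees. In form: [[hand, x, y, z, ax, ay, az], ...]. A call has 1 to 8 rows; each row shifts and turns the commanded pose from where the row before left it; what a row does not reach is not made up. A row lasts 1/12 s, in which the tool goes at most 41.7 mm and 7.16 degrees, less where a joint would pass 70% of its speed; a pose out of reach is approached as far as the arm can. A call is refused whole if a number of a shift passes 1 or a number of a turn 7.16, either way. A call with a gripper value outside its range is refused whole. The fingers move at their own pace and stop on an object; FORCE is the grip in N (left out, the last holds). Time passes only in rows, so rows that do not move let the fingers close. It gives the time, the measured TCP pose, the force, the opening and the grip force at its end, in the units of the state.
- r.get_state(): the state, without advancing time (a new reading comes with each control period).
- capture(name): name is "side" or "top" or "wrist"; returns a dict with "frame" (384x512x3 uint8, red, green, blue), "K" (3x3 intrinsics, pixels), "origin" and "rotation" of the camera in the world. Camera axes: x right, y down, z forward; pixel columns grow to the right and rows downward; lengths in m; the calibration is good to about 2 mm. The wrist camera is an equidistant fisheye: a pixel r from the principal point sees the ray r / f radians off the axis. A picture is of the moment at which its call begins. There is no depth.
- close_job(): hands the job in; it is judged then, once.
Trained networks look in a picture, given as the dict that the camera call returned (one of the last four; its "shot" number tells which), for a name from the list of things; names that differ only in an ending like _2 or _b are one class to them, and where a whole thing is asked for, a point or a joint stands for the part that bears it (a point fixed in the world has none). Each returns a list of dicts, best first, with "conf" (0 to 1); they miss things now and then, are a little off and sometimes report something else, mostly with a low value. They report only what shows in the picture. A call takes as long as a camera call. They do not tell look-alikes from the thing itself.
- search_frame(picture, target): "bbox" ([left, top, right, bottom] in pixels, round what is visible of it).
- outline_of(picture, target): "region" (384x512 bool, what is visible of it) and "bbox" ([left, top, right, bottom] in pixels, round what is visible of it).
The state is a dict: "time_s": time; "joints": joint angles; "qd": joint speeds; "joint_torque": joint torques, N m; "tcp_pos": TCP position; "eef_rot": TCP orientation; "contact_force": force on the tool from outside, world axes, zero at the start; "moment": the same for the moment, N m; "gripper_width": finger opening in m; "gripper_force": force on a finger pad.
Only numpy, scipy, OpenCV 4.12 (cv2) and the standard library are available. Lean on these libraries where they do the work, as an engineer would, in place of code of your own. Each camera call takes 0.05 s, during which the arm holds its last target. There are 200 camera calls.

TASK

Someone left the roll of yellow tape on the closed lid of the packing terminal: first set it down flat, without dropping it, in the middle of the blue mat. Then raise the terminal's stiff lid and leave it standing at the angle shown by the yellow pointer beside it, so that lid and pointer lie in line. Do not shift the pointer, the black parts tote, the white bottle or the carton.

Things in the scene. Friction and masses are not known exactly. Their poses are not given: they have to be found in the camera images.
- terminal: Fixed grey bench terminal like a thick laptop, case 190 (x) x 220 (y) x 56 mm high. Origin: centre of its underside. Its front faces its own -x; the hinge lies at the rear, at x = +80 mm, z = 66 mm in this frame, along its y axis.
- lid (a joint): Opening angle of the grey lid in rad: 0 shut (level), grows as the front edge rises; it can go to 2.1. The hinge is stiff (about 0.9 N m of friction, so some 5 to 8 N at the bar): the lid stays where it is left. Lid plate 170 long, 216 wide, 16 mm thick; shut, its top is 76 mm above the bench and its front edge is 175 mm in front of the hinge. Screen on its inner face.
- lid_bar (a point): Middle of the lid's steel grab bar: round, 12 mm thick, 110 mm long, parallel to the hinge, standing 40 mm out in front of the lid's front edge on two 10 mm arms at its ends (clear gap 34 mm between bar and lid). 215 mm from the hinge, 68 mm above the bench when shut. Axes turn with the lid: x points from the bar towards the hinge, y along the bar, z out of the lid's outer face.
- lid_hinge (a point): Middle of the lid's hinge line. Axes turn with the lid, as for lid_bar.
- pointer (a joint): Angle in rad of the yellow pointer, measured as the lid's angle is (0 level to the front, grows as its tip rises). The lid is to be brought to this value. It differs from run to run.
- pointer_tip (a point): Free tip of the yellow pointer, a flat bar 140 mm long, 6 mm thick, 12 mm wide that turns on the lid's hinge line just outside the terminal's +y side (at y = +121 mm in the terminal's frame). Light friction only: a knock shifts it. x axis points from the tip to the hinge.
- tape_roll: Roll of yellow packing tape: a ring of outer diameter 110, hole diameter 76 (wall 17 mm), 48 mm tall, 0.25 kg, lying flat on the lid. Origin: centre of its underside; z up along its axis.
- mat: Blue square mat, 170 x 170 x 4 mm, fixed flat on the bench to the left or right of the terminal. Origin: centre of its underside.
- tote: Black open tote of metal parts, 150 x 150 x 60 mm, on the other side of the terminal. Origin: centre of its underside. Leave alone.
- spray: White plastic bottle, 64 mm in diameter, 170 mm tall, standing behind. Origin: centre of its underside. Leave alone.
- carton: Brown carton 100 x 150 x 90 mm, standing behind. Origin: centre of its underside. Leave alone.
Not all that is in view belongs to the job. Leave any orange look-alike of the tape_roll alone. Of the things shaped like the mat, the blue one is meant.

How it is judged:
By the outcome, as a careful person would: the job done as asked, in the order asked, and still so for the second after the job is handed in, with the robot touching nothing.
It also fails if it takes over 67 s, if anything falls off the work surface, if the arm or the gripper's body presses on something with over 40 N, if the wrist force passes 120 N, or if a joint passes its speed limit or range.

## Working session

There is one attempt and no reset: what is moved stays moved. The work goes in short steps, Python scripts to look and compute and a shell command to move; the robot and the scene stay as the last step left them, time stands still between calls to the robot, and variables do not carry over. Pictures are saved under pics/ and viewed, at most 10 in all, crops included, and the job is handed in when it is done.

```bash
mkdir -p pics; ls; cat > h.py <<'E'
import numpy as np,cv2
from plant import r,capture,close_job,search_frame,outline_of
def ray(c,uv):
    K=np.array(c["K"]);x=(uv[0]-K[0,2])/K[0,0];y=(uv[1]-K[1,2])/K[1,1]
    R=np.array(c["rotation"]);return np.array(c["origin"]),R@np.array([x,y,1.])
def onz(c,uv,z):
    o,d=ray(c,uv);return o+d*(z-o[2])/d[2]
def ony(c,uv,y):
    o,d=ray(c,uv);return o+d*(y-o[1])/d[1]
def proj(c,P):
    p=np.array(c["rotation"]).T@(np.array(P)-np.array(c["origin"]));K=np.array(c["K"])
    return (K@(p/p[2]))[:2]
E
python3 - <<'E'
from h import *
a=capture("side");b=capture("top")
cv2.imwrite("pics/s0.png",a["frame"][:,:,::-1]);cv2.imwrite("pics/t0.png",b["frame"][:,:,::-1])
for c in(a,b):
    print(np.round(c["origin"],3),np.round(c["rotation"],3).tolist(),c["K"][0][0])
    for n in["terminal","lid","lid_bar","pointer","tape_roll","mat","tote","spray","carton"]:
        print(n,[(np.round(d["bbox"]).tolist(),round(d["conf"],2)) for d in search_frame(c,n)][:3])
print(r.get_state())
E
```

```text
pics
[ 0.468 -0.841  0.665] [-124.395, 1.27, -9.947] 380.09322039088187
terminal [([213.0, 128.0, 304.0, 234.0], 0.66)]
lid [([211.0, 163.0, 293.0, 215.0], 0.74)]
lid_bar [([206.0, 164.0, 295.0, 220.0], 0.93)]
pointer [([265.0, 128.0, 286.0, 163.0], 0.44)]
tape_roll [([244.0, 164.0, 284.0, 201.0], 0.82), ([272.0, 129.0, 308.0, 173.0], 0.65), ([306.0, 170.0, 346.0, 201.0], 0.63)]
mat [([134.0, 201.0, 204.0, 241.0], 0.95), ([184.0, 154.0, 238.0, 181.0], 0.84)]
tote [([212.0, 254.0, 294.0, 337.0], 0.89), ([268.0, 126.0, 310.0, 174.0], 0.52), ([261.0, 130.0, 285.0, 164.0], 0.41)]
spray [([322.0, 218.0, 355.0, 291.0], 0.92), ([182.0, 155.0, 236.0, 182.0], 0.52), ([265.0, 129.0, 286.0, 166.0], 0.34)]
carton [([267.0, 126.0, 310.0, 174.0], 0.81)]
[ 0.387 -0.002  1.082] [-169.051, -0.529, -90.483] 405.24459703722675
terminal [([178.0, 148.0, 284.0, 240.0], 0.64), ([226.0, 154.0, 271.0, 208.0], 0.61)]
lid [([195.0, 153.0, 283.0, 239.0], 0.63)]
lid_bar [([195.0, 154.0, 279.0, 238.0], 0.8), ([181.0, 149.0, 194.0, 156.0], 0.36)]
pointer [([182.0, 144.0, 200.0, 158.0], 0.62)]
tape_roll [([225.0, 
[... 266 characters left out ...]
 158.0], 0.61)]
{'time_s': 1.0, 'joints': array([ 9.12215784e+01,  2.05459021e+01,  6.79949140e-01,  1.67242491e-03,
       -7.01326798e+01, -1.65078829e+01]), 'qd': array([ 0.09352744,  0.00961656,  0.00019669,  0.0563724 ,  0.15347502,
       -0.00527568]), 'joint_torque': array([ 6.80191715e-04, -5.82387471e+01,  2.93302274e+01,  7.00232595e+00,
        1.25816025e-02, -1.03085677e-05]), 'tcp_pos': array([0.17797097, 0.65110128, 0.19245639]), 'eef_rot': array([-1.79998242e+02, -1.11957825e-03, -1.52857363e+01]), 'contact_force': array([0.06987398, 0.33542299, 0.01555792]), 'moment': array([ 0.023746  , -0.02310801, -0.0093857 ]), 'gripper_force': 0.0, 'gripper_width': 0.08768125131972168}
```

View pics/s0.png

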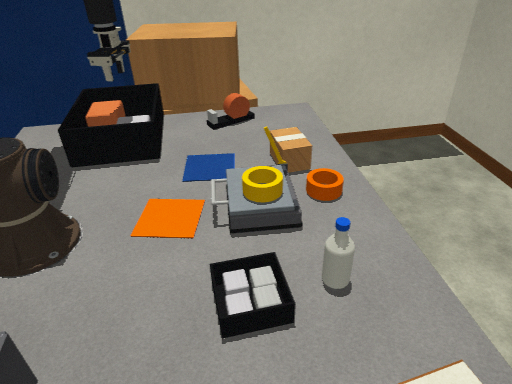

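View pics/t0.png

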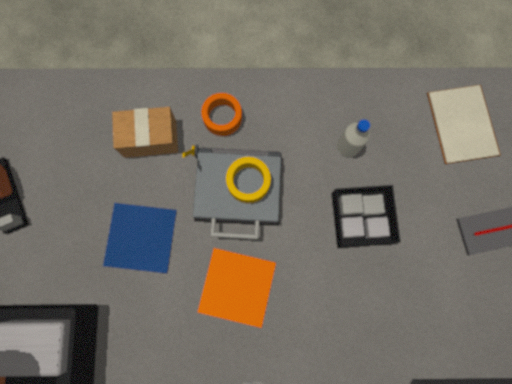

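```bash
sed -i 's/R=np.array(c\["rotation"\])/R=rot(c)/; s/np.array(c\["rotation"\]).T/rot(c).T/' h.py
cat >> h.py <<'E'
from scipy.spatial.transform import Rotation as Ro
def rot(c): return Ro.from_euler("xyz",c["rotation"],degrees=True).as_matrix()
def yellow(c,box):
    h=cv2.cvtColor(c["frame"],cv2.COLOR_RGB2HSV);m=cv2.inRange(h,(18,140,70),(35,255,255))
    k=np.zeros_like(m);l,t,q,b=box;k[t:b,l:q]=1;return m*k
E
python3 - <<'E'
from h import *
a=capture("side");b=capture("top")
def cen(c,n,z,i=0):
    o=outline_of(c,n)[i];m=o["region"].astype(np.uint8);rc=cv2.minAreaRect(cv2.findNonZero(m));return onz(c,rc[0],z),rc,[np.round(onz(c,p,z),3).tolist() for p in cv2.boxPoints(rc)],o["conf"]
for n,z in[("mat",.004),("lid",.07),("lid_bar",.07)]:print(n,cen(b,n,z))
big=cv2.resize(b["frame"][130:260,90:300],None,fx=3.8,fy=3.8,interpolation=2)[:,:,::-1]
cv2.imwrite("pics/t1.png",big)
m=yellow(b,(215,150,280,210));print("tape top",onz(b,cv2.minEnclosingCircle(cv2.findNonZero(m))[0],.1),cv2.minEnclosingCircle(cv2.findNonZero(m)))
h=cv2.cvtColor(b["frame"],cv2.COLOR_RGB2HSV);m=cv2.inRange(h,(100,120,60),(125,255,255));m[:,:95]=0;m[:195]=0;m[290:]=0;m[:,185:]=0
rc=cv2.minAreaRect(cv2.findNonZero(m));print("mat",onz(b,rc[0],.004),[np.round(onz(b,p,.004),3).tolist() for p in cv2.boxPoints(rc)])
for c,bx in((a,(255,120,292,172)),(b,(175,138,203,165))):
    m=yellow(c,bx);rc=cv2.minAreaRect(cv2.findNonZero(m));print("ptr",rc,cv2.boxPoints(rc).round(1).tolist())
w=cv2.resize(a["frame"][110:250,170:360],None,fx=4,fy=4,interpolation=2)[:,:,::-1];cv2.imwrite("pics/s1.png",w)
E
```

```text
mat (array([0.35207506, 0.03854639, 0.004     ]), ((237.1454315185547, 287.30377197265625), (66.25294494628906, 67.72207641601562), 13.706960678100586), [[0.29, 0.142, 0.004], [0.458, 0.102, 0.004], [0.415, -0.067, 0.004], [0.25, -0.023, 0.004]], 0.74)
lid (array([0.57989721, 0.03676118, 0.07      ]), ((236.9309539794922, 196.31214904785156), (86.5118408203125, 84.40948486328125), 3.012787342071533), [[0.479, 0.15, 0.07], [0.698, 0.143, 0.07], [0.684, -0.081, 0.07], [0.467, -0.065, 0.07]], 0.88)
lid_bar (array([0.58102851, 0.03816649, 0.07      ]), ((236.3783416748047, 195.87875366210938), (85.2323989868164, 83.57795715332031), 3.2704875469207764), [[0.482, 0.15, 0.07], [0.698, 0.142, 0.07], [0.684, -0.078, 0.07], [0.468, -0.062, 0.07]], 0.92)
tape top [0.61700326 0.00868536 0.1       ] ((247.77586364746094, 179.3275909423828), 23.062654495239258)
mat [0.48298838 0.29727716 0.004     ] [[0.412, 0.388, 0.004], [0.578, 0.378, 0.004], [0.556, 0.204, 0.004], [0.391, 0.219, 0.004]]
ptr ((273.4447021484375, 151.41256713867188), (29.146337509155273, 46.31707000732422), 12.680383682250977) [[254.10000610351562, 170.8000030517578], [264.29998779296875, 125.5999984741211], [292.70001220703125, 132.0], [282.6000061035156, 177.1999969482422]]
ptr ((185.59617614746094, 151.48077392578125), (8.236879348754883, 18.631032943725586), 78.69007110595703) [[175.6999969482422, 149.3000030517578], [193.89999389648438, 145.60000610351562], [195.5, 153.6999969482422], [177.3000030517578, 157.3000030517578]]
```

View pics/t1.png

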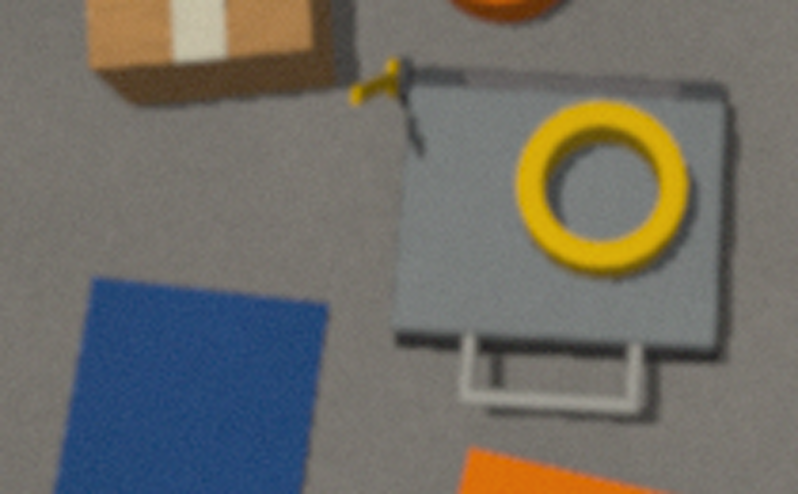

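View pics/s1.png

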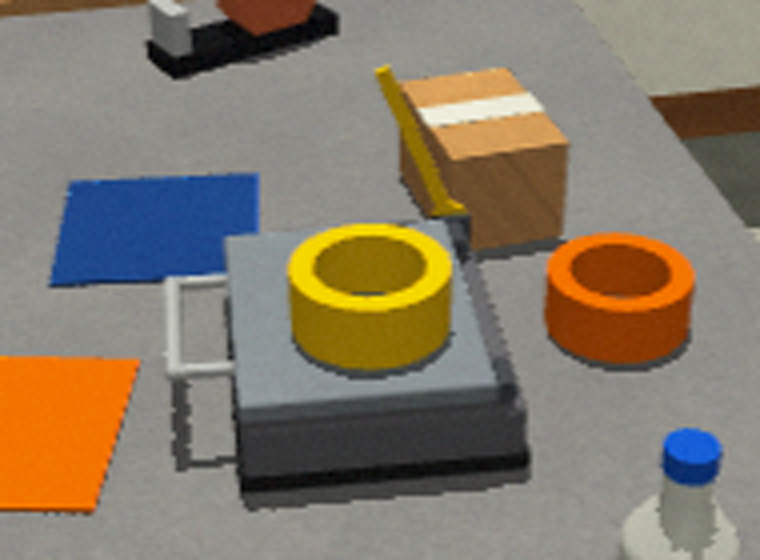

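```bash
cat > fit.py <<'E'
from h import *
from scipy.optimize import least_squares
def T(p,l):
    x,y,w=p[:3];c,s=np.cos(w),np.sin(w);return np.array([x+c*l[0]-s*l[1],y+s*l[0]+c*l[1],l[2]])
def ptr(p,d,off=0):  # point d from hinge
    return T(p,[.08-d*np.cos(p[3])-off*np.sin(p[3]),.121,.066+d*np.sin(p[3])-off*np.cos(p[3])])
E
python3 - <<'E'
from fit import *
a=capture("side");b=capture("top")
t=lambda u,v:np.array([90+u/3.8,130+v/3.8]);s=lambda u,v:np.array([170+u/4,110+v/4])
ob=[(b,t(398,332),[-.095,.108,.076]),(b,t(715,345),[-.095,-.108,.076]),(b,t(412,80),[.075,.108,.076]),(b,t(725,97),[.075,-.108,.076]),
(b,t(551,402),[-.135,0,.068]),(a,s(227,238),[-.095,.108,.076]),(a,s(240,412),[-.095,-.108,.076]),(a,s(172,327),[-.135,0,.068])]
def f(p): return np.concatenate([proj(c,T(p,l))-u for c,u,l in ob]+[proj(a,ptr(p,.138))-s(384,71),proj(b,ptr(p,.138))-t(355,99)])
q=least_squares(f,[.58,.04,0,1.0],loss="soft_l1");p=q.x;print(np.round(p,4),np.degrees(p[2:]));print(np.round(f(p).reshape(-1,2),1).tolist())
np.save("p.npy",p)
for k in("bar",):print(T(p,[-.135,0,.068]),T(p,[.08,0,.066]))
# pointer direct: side ray ∩ plane
n=np.array([-np.sin(p[2]),np.cos(p[2]),0]);
def pl(c,uv):
    o,d=ray(c,uv);P0=T(p,[.08,.121,.066]);return o+d*(n@(P0-o))/(n@d)
A,B=pl(a,s(384,71)),pl(a,s(452,208));v=A-B;print(A,B,np.degrees(np.arctan2(v[2],-v[:2]@[np.cos(p[2]),np.sin(p[2])])))
# tape circles
for i,(c,bx,sg) in enumerate(((b,(215,150,280,210),1),)):
    pass
import itertools
m=yellow(b,(215,150,280,210));mm=yellow(a,(235,155,292,208))
def g(x):
    th=np.linspace(0,6.283,60,endpoint=False);r_=[]
    for c,M in((b,m),(a,mm)):
        P=np.array([proj(c,[x[0]+.055*np.cos(u),x[1]+.055*np.sin(u),z]) for z in(.076,.124) for u in th])
        u=cv2.boundingRect(cv2.findNonZero(M));r_+= [P[:,0].min()-u[0],P[:,0].max()-u[0]-u[2]+1,P[:,1].min()-u[1],P[:,1].max()-u[1]-u[3]+1]
    return np.array(r_)
q=least_squares(g,[.61,.01]);print("tape",q.x,g(q.x).round(1))
E
```

```text
[ 0.6173  0.0331 -0.0526  1.1856] [-3.01450069 67.93089473]
[[-1.6, -0.9], [1.3, -0.4], [-0.4, 0.2], [0.8, -0.5], [0.6, -1.1], [-2.2, -1.2], [-1.2, -1.4], [-0.7, -0.0], [-2.0, -0.2], [0.6, -0.7]]
[0.48248457 0.04018512 0.068     ] [0.69718707 0.02887855 0.066     ]
[0.65754055 0.15213406 0.19271429] [0.70929537 0.14940857 0.07363882] 66.47934598696907
tape [0.62010025 0.01134915] [-2.1 -0.8 -2.9 -0.4  0.1 -2.9  9.1 -0.9]
```

```bash
python3 -m creep '[[60,0.6,-0.95,0.35,0,0,0],[60,0.6,-0.95,0.35,0,0,0],[60,0.6,-0.95,0.35,0,0,0],[60,0.6,-0.95,0.35,0,0,0],[60,0.6,-0.95,0.35,0,0,0],[60,0.6,-0.95,0.35,0,0,0],[60,0.6,-0.95,0.35,0,0,0],[60,0.6,-0.95,0.35,0,0,0]]'
python3 -m creep '[[60,0.6,-0.95,0,0,0,0],[60,0.6,-0.95,0,0,0,0],[60,0.6,-0.95,0,0,0,0],[60,0.6,-0.95,0,0,0,0],[60,0.6,-0.95,0,0,0,0],[60,0.6,-0.95,0,0,0,0],[60,0.6,-0.95,0,0,0,0],[60,0.6,-0.95,0,0,0,0]]'
python3 -m creep '[[60,0.6,-0.95,0,0,0,0],[60,0.6,-0.95,0,0,0,0],[60,0.6,-0.95,0,0,0,0],[60,0.6,-0.95,0,0,0,0],[60,0.6,-0.95,0,0,0,0],[60,0.6,-0.95,0,0,0,0],[60,0.6,-0.95,0,0,0,0],[60,0.6,-0.95,0,0,0,0]]'
python3 - <<'E'
from h import *
a=capture("side");b=capture("top")
def g(x,sets):
    th=np.linspace(0,6.283,90,endpoint=False);r_=[]
    for c,u,use in sets:
        P=np.array([proj(c,[x[0]+.055*np.cos(k),x[1]+.055*np.sin(k),z]) for z in(.076,.124) for k in th])
        e=[P[:,0].min()-u[0],P[:,0].max()-u[0]-u[2]+1,P[:,1].min()-u[1],P[:,1].max()-u[1]-u[3]+1]
        r_+=[e[i] for i in use]
    return np.array(r_)
from scipy.optimize import least_squares
ub=cv2.boundingRect(cv2.findNonZero(yellow(b,(215,150,280,210))));ua=cv2.boundingRect(cv2.findNonZero(yellow(a,(235,165,290,208))))
print(ub,ua)
for S in([(b,ub,[0,1,2,3])],[(a,ua,[0,1,3])]):
    q=least_squares(g,[.62,.01],args=(S,));print(q.x,q.fun.round(1))
E
```

```text
time_s: 2.02
tcp_pos: [0.2985, 0.4598, 0.2631]
eef_rot: [-180.0, -0.0, -15.3]
contact_force: [0.4, 0.7, -0.5]
gripper_width: 0.0598
gripper_force: 0.0
time_s: 2.68
tcp_pos: [0.4185, 0.2698, 0.2628]
eef_rot: [-180.0, -0.0, -15.3]
contact_force: [-0.3, 0.4, -0.7]
gripper_width: 0.0602
gripper_force: 0.0
time_s: 3.35
tcp_pos: [0.5385, 0.0798, 0.2627]
eef_rot: [-180.0, -0.0, -15.3]
contact_force: [0.1, -0.0, -0.6]
gripper_width: 0.0603
gripper_force: 0.0
(226, 157, 45, 41) (242, 166, 41, 37)
[0.62215985 0.00781087] [-0.6  0.6 -3.8  3.8]
[0.61785229 0.00813999] [-0.6  0.6 -0.1]
```

```bash
python3 -m creep '[[60,0.54,-0.93,0,0,0,0],[60,0.54,-0.93,0,0,0,0],[60,0.54,-0.93,0,0,0,0],[60,0.54,-0.93,0,0,0,0],[60,0.54,-0.93,0,0,0,0],[60,0,0,-0.9,0,0,0],[60,0,0,-0.9,0,0,0]]'
python3 - <<'E'
from h import *
cv2.imwrite("pics/w1.png",capture("wrist")["frame"][:,:,::-1])
E
```

```text
time_s: 4.03
tcp_pos: [0.6067, -0.0361, 0.2178]
eef_rot: [-179.9, -0.1, -15.4]
contact_force: [-0.2, 0.4, -1.6]
gripper_width: 0.0603
gripper_force: 0.0
```

View pics/w1.png

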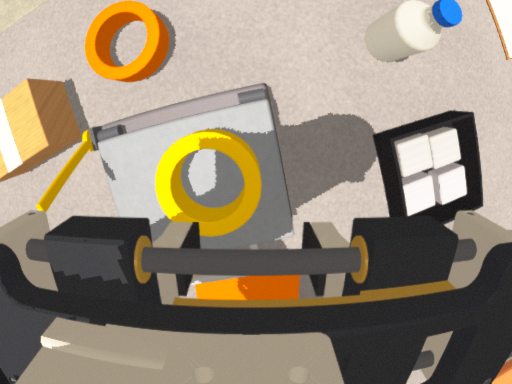

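The wrist view shows the ring's right wall (column ~250) between the fingers (columns ~185 and ~325), with the pads straddling it as planned; descend and grip.

```bash
python3 -m creep '[[60,0,0,-1,0,0,0],[60,0,0,-1,0,0,0],[60,0,0,-1,0,0,0],[60,0,0,-1,0,0,0],[60,0,0,-0.6,0,0,0],[60,0,0,-0.4,0,0,0]]'
python3 -m creep '[[10,0,0,0,0,0,0],[10,0,0,0,0,0,0],[10,0,0,0,0,0,0],[10,0,0,0,0,0,0],[10,0,0,0,0,0,0],[10,0,0,0,0,0,0],[10,0,0,0,0,0,0],[10,0,0,0,0,0,0]]' 25
```

```text
time_s: 4.58
tcp_pos: [0.6045, -0.0347, 0.091]
eef_rot: [179.9, 0.1, -15.3]
contact_force: [-0.2, 0.3, -0.2]
gripper_width: 0.0599
gripper_force: 0.0
time_s: 5.25
tcp_pos: [0.6056, -0.0352, 0.0928]
eef_rot: [-180.0, -0.0, -15.3]
contact_force: [-0.2, -0.3, -0.7]
gripper_width: 0.0133
gripper_force: 0.0
```

```bash
python3 - <<'E'
from h import *
a=capture("side");w=capture("wrist");print({k:r.get_state()[k] for k in("gripper_width","gripper_force","contact_force")})
im=np.hstack([cv2.resize(a["frame"][110:250,170:330],(400,350)),cv2.resize(w["frame"],(400,350))])
cv2.imwrite("pics/c1.png",im[:,:,::-1])
E
```

```text
{'gripper_width': 0.011234822351015908, 'gripper_force': 0.0, 'contact_force': array([ 0.6008797 , -0.25985579,  0.23015807])}
```

View pics/c1.png

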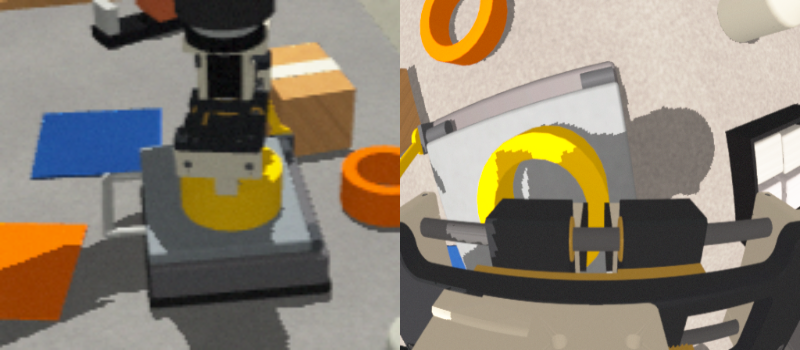

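```bash
python3 -m creep '[[10,0,0,0,0,0,0],[10,0,0,0,0,0,0],[10,0,0,0,0,0,0]]' 25; python3 - <<'E'
from h import *
a=capture("side")
im=cv2.resize(a["frame"][140:220,215:315],(800,600),interpolation=2)
cv2.imwrite("pics/c2.png",im[:,:,::-1])
for p in([.6056,-.0352,.0928],[.6056,-.0352,.124]):print((proj(a,p)-[215,140])*[8,7.5])
c,s=-.264,-.9646
for d in(.0,.038,.055):
  for z in(.124,.076):print(d,z,(proj(a,[.618+c*d,.0085+s*d,z])-[215,140])*[8,7.5])
E
```

```text
time_s: 5.6
tcp_pos: [0.6055, -0.0352, 0.0924]
eef_rot: [180.0, 0.0, -15.3]
contact_force: [-0.1, -0.4, 0.1]
gripper_width: 0.01
gripper_force: 0.0
[364.69135885 408.58830272]
[363.02855554 334.22248044]
0.0 0.124 [376.05179844 264.05226621]
0.0 0.076 [378.15729908 375.1636432 ]
0.038 0.124 [366.31402552 322.43081875]
0.038 0.076 [368.744995   435.40014113]
0.055 0.124 [361.75534402 349.76039704]
0.055 0.076 [364.34398715 463.56554014]
```

View pics/c2.png

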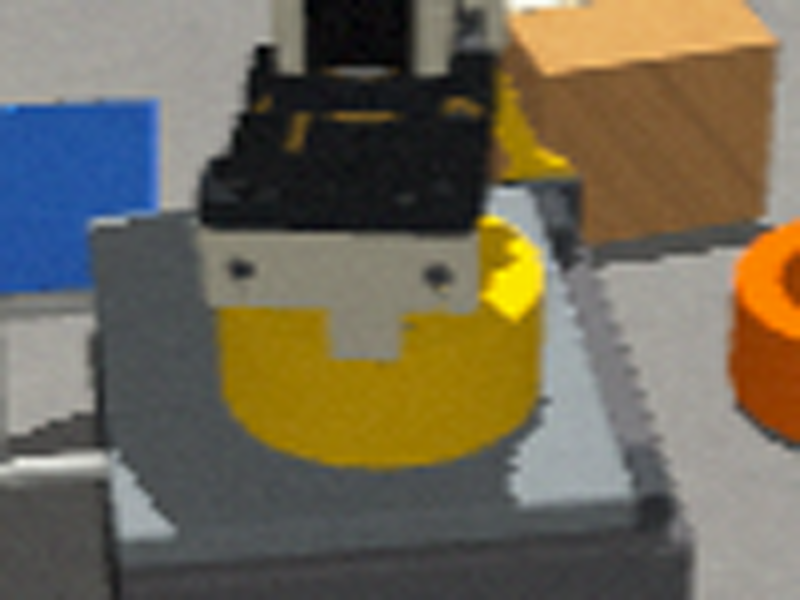

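```bash
python3 - <<'E'
from h import *
a=capture("side");b=capture("top");w=capture("wrist")
print("s0 tcp",proj(a,[.178,.651,.192]),"z+.04",proj(a,[.178,.651,.232]))
print({k:np.round(r.get_state()[k],3) for k in("tcp_pos","joints","joint_torque")})
def fish(c,P):
    p=rot(c).T@(np.array(P)-np.array(c["origin"]));K=np.array(c["K"]);th=np.arctan2(np.hypot(p[0],p[1]),p[2]);h=np.hypot(p[0],p[1])
    return np.array([K[0,2]+K[0,0]*th*p[0]/h,K[1,2]+K[1,1]*th*p[1]/h])
R=rot(w);print("cam",w["origin"],"axis",R[:,2])
t=r.get_state()["tcp_pos"];u=np.array([-.264,-.9646,0])
for n,P in(("tcp",t),("grasp",t+[0,0,.019]),("ring c",[.618,.0085,.124]),("inner",[.618+u[0]*.038,.0085+u[1]*.038,.124]),("outer",[.618+u[0]*.055,.0085+u[1]*.055,.124]),("far",[.618-u[0]*.055,.0085-u[1]*.055,.124])):print(n,fish(w,P).round(0))
m=yellow(w,(60,110,330,280));print("yellow bbox",cv2.boundingRect(cv2.findNonZero(m)))
f=a["frame"];c0=cv2.imread("pics/s0.png");v=c0[40:90,85:135];cv2.imwrite("pics/c3.png",np.hstack([cv2.resize(v,(400,400),interpolation=2),cv2.resize(w["frame"][100:300,60:260,::-1],(400,400))]))
E
```

```text
s0 tcp [117.0078903   84.83865405] z+.04 [114.54361323  74.34065348]
{'tcp_pos': array([ 0.605, -0.035,  0.092]), 'joints': array([ 1.5113e+01,  1.8820e+01, -1.5845e+01,  1.0000e-03, -5.5339e+01,
        5.9601e+01]), 'joint_torque': array([-1.0000e-03, -5.2293e+01,  2.5723e+01,  6.0590e+00,  8.6000e-02,
       -0.0000e+00])}
cam [ 0.67524027 -0.05453767  0.28395211] axis [-0.25823492  0.07026705 -0.96352336]
tcp [250. 218.]
grasp [250. 228.]
ring c [174. 235.]
inner [237. 236.]
outer [266. 236.]
far [ 95. 232.]
yellow bbox (98, 137, 185, 143)
```

View pics/c3.png

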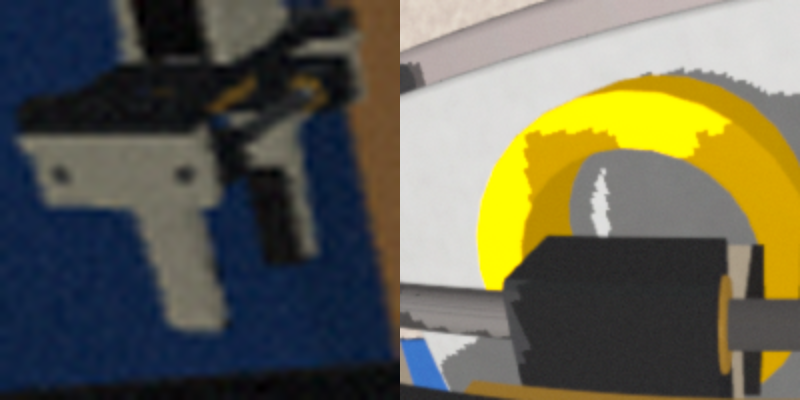

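```bash
cat >> h.py <<'E'
def fish(c,P):
    p=rot(c).T@(np.array(P)-np.array(c["origin"]));K=np.array(c["K"]);h=np.hypot(p[0],p[1]);th=np.arctan2(h,p[2])
    return np.array([K[0,2]+K[0,0]*th*p[0]/h,K[1,2]+K[1,1]*th*p[1]/h])
E
python3 - <<'E'
from h import *
from scipy.optimize import least_squares
w=capture("wrist");s=r.get_state()
print(w["K"],w["origin"],w["rotation"],s["tcp_pos"],s["eef_rot"])
d=np.array([.6067,-.0361,.2178])-s["tcp_pos"];w1=dict(w);w1["origin"]=np.array(w["origin"])+d
im=cv2.imread("pics/w1.png")[:,:,::-1];w1["frame"]=im
m=yellow(w1,(140,110,275,245));u=cv2.boundingRect(cv2.findNonZero(m));print(u)
th=np.linspace(0,6.283,90)
def f(x,c,u,use,z=(.076,.124)):
    P=np.array([fish(c,[x[0]+.055*np.cos(k),x[1]+.055*np.sin(k),zz]) for zz in z for k in th])
    e=[P[:,0].min()-u[0],P[:,0].max()-u[0]-u[2]+1,P[:,1].min()-u[1],P[:,1].max()-u[1]-u[3]+1];return np.array([e[i] for i in use])
q=least_squares(f,[.618,.0085],args=(w1,u,[0,1,2,3]));print("w1 tape",q.x,q.fun)
u2=cv2.boundingRect(cv2.findNonZero(yellow(w,(60,110,330,280))));print(u2)
q=least_squares(f,[.618,.0085],args=(w,u2,[0,2]));print("now tape",q.x,q.fun)
# carefully: other check: blue cap / bar of the terminal corners in w1
E
```

```text
[[297.31863964   0.         250.66628382]
 [  0.         297.31863964 190.80102675]
 [  0.           0.           1.        ]] [ 0.67524044 -0.05453619  0.28395973] [ 1.64477758e+02 -2.60870117e-02 -1.05317303e+02] [ 0.60544773 -0.03516683  0.09245425] [ 1.79997554e+02  2.21826506e-03 -1.52850114e+01]
(140, 129, 122, 116)
w1 tape [0.61406035 0.01487061] [ 7.76532829 -6.7966206   2.90206439 -3.79079517]
(98, 137, 185, 143)
now tape [0.61585738 0.00592293] [-8.52651283e-14  0.00000000e+00]
```

```bash
python3 -m creep '[[10,0,0,1,0,0,0],[10,0,0,1,0,0,0],[10,0,0,1,0,0,0],[10,0,0,0,0,0,0]]'; python3 - <<'E'
from h import *
a=capture("side");t=r.get_state()["tcp_pos"];im=a["frame"].copy()
L,T=205,90
big=cv2.resize(im[T:T+110,L:L+120],None,fx=5.4,fy=5.4,interpolation=2)
for P,c in((t,(255,0,255)),(t+[0,0,.019],(0,255,255)),(t+[0,0,.066],(0,255,0))):
    q=((proj(a,P)-[L,T])*5.4).round().astype(int);print(q);cv2.circle(big,tuple(int(v) for v in q),4,c,-1)
cv2.imwrite("pics/c4.png",big[:,:,::-1]);print(t)
E
```

```text
time_s: 6.18
tcp_pos: [0.6085, -0.0351, 0.1731]
eef_rot: [-179.9, -0.4, -15.2]
contact_force: [1.5, 0.3, -0.4]
gripper_width: 0.01
gripper_force: 0.0
[301 426]
[300 391]
[299 299]
[ 0.60741536 -0.03493661  0.17066488]
```

View pics/c4.png

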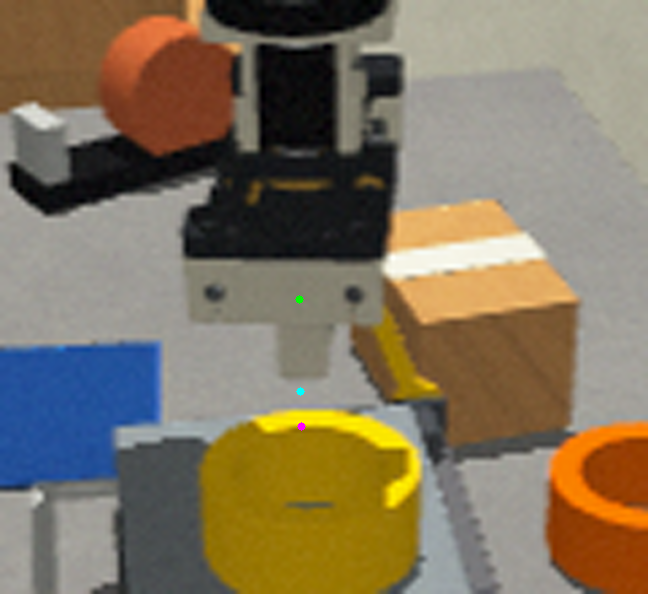

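The finger tips appear ~48 px (at 5.4×) above the projected TCP: the real tips sit about 35 mm above the reported TCP. So the grasp closed just above the ring; I reopen and go ~35 mm deeper, watching the force.

```bash
python3 -m creep '[[60,0,0,0,0,0,0],[60,0,0,0,0,0,0],[60,0,0,0,0,0,0],[60,0,0,0,0,0,0],[60,0,0,0,0,0,0],[60,0,0,0,0,0,0],[60,0,0,0,0,0,0],[60,0,0,-0.5,0,0,0]]'
python3 -m creep '[[60,0,0,-1,0,0,0],[60,0,0,-1,0,0,0],[60,0,0,-0.5,0,0,0],[60,0,0,-0.4,0,0,0],[60,0,0,-0.4,0,0,0],[60,0,0,-0.4,0,0,0],[60,0,0,-0.3,0,0,0],[60,0,0,0,0,0,0]]'
```

```text
time_s: 6.9
tcp_pos: [0.6071, -0.0351, 0.1571]
eef_rot: [-179.9, -0.2, -15.3]
contact_force: [0.4, 0.0, -0.1]
gripper_width: 0.0568
gripper_force: 0.0
time_s: 7.57
tcp_pos: [0.6047, -0.0353, 0.0535]
eef_rot: [180.0, 0.1, -15.3]
contact_force: [-0.1, 1.0, -0.0]
gripper_width: 0.0599
gripper_force: 0.0
```

```bash
python3 -m creep '[[10,0,0,0,0,0,0],[10,0,0,0,0,0,0],[10,0,0,0,0,0,0],[10,0,0,0,0,0,0],[10,0,0,0,0,0,0],[10,0,0,0,0,0,0],[10,0,0,0,0,0,0],[10,0,0,0,0,0,0]]' 25
```

```text
time_s: 8.23
tcp_pos: [0.6055, -0.0353, 0.0552]
eef_rot: [180.0, -0.0, -15.3]
contact_force: [-0.9, -1.1, 2.2]
gripper_width: 0.0178
gripper_force: 23.8
```

```bash
python3 -m creep '[[10,0,0,0.4,0,0,0],[10,0,0,0.6,0,0,0],[10,0,0,0.8,0,0,0],[10,0,0,0.8,0,0,0],[10,-0.3,0,0.6,0,0,0],[10,-0.7,0,0,0,0,0],[10,-0.8,0,0,0,0,0],[10,-0.8,0,0,0,0,0]]' 40
python3 -m creep '[[10,-0.8,0.2,0,0,0,0],[10,-0.8,0.5,0,0,0,0],[10,-0.7,0.8,0,0,0,0],[10,-0.4,0.9,0,0,0,0],[10,-0.1,0.9,0,0,0,0],[10,0,0.9,0,0,0,0],[10,0,0.9,0,0,0,0],[10,0,0.9,0,0,0,0]]'
python3 -m creep '[[10,0,0.9,0,0,0,0],[10,0,0.9,0,0,0,0],[10,0,0.9,0,0,0,0],[10,0,0.9,0,0,0,0],[10,0,0.9,0,0,0,0],[10,0,0.6,0,0,0,0],[10,0,0.4,0,0,0,0],[10,0,0,0,0,0,0]]'
python3 - <<'E'
from h import *
a=capture("side");b=capture("top");s=r.get_state();print(s["tcp_pos"],s["gripper_width"],s["gripper_force"])
for c in(a,b):
    print([(np.round(d["bbox"]).tolist(),round(d["conf"],2)) for d in search_frame(c,"tape_roll")][:3], [(np.round(d["bbox"]).tolist(),round(d["conf"],2)) for d in search_frame(c,"mat")][:3])
# expected
t=s["tcp_pos"];x0=t[:2]+[.0123,.0449];zb=t[2]+.0208;th=np.linspace(0,6.28,90)
for c in(a,b):
    P=np.array([proj(c,[x0[0]+.055*np.cos(k),x0[1]+.055*np.sin(k),z]) for z in(zb,zb+.048) for k in th]);print("exp",P.min(0),P.max(0))
E
```

```text
time_s: 8.9
tcp_pos: [0.5396, -0.0351, 0.1354]
eef_rot: [-180.0, 0.0, -15.3]
contact_force: [-0.2, 0.3, -2.1]
gripper_width: 0.0177
gripper_force: 38.1
time_s: 9.57
tcp_pos: [0.47, 0.116, 0.1356]
eef_rot: [-180.0, -0.0, -15.3]
contact_force: [0.0, -0.2, -2.2]
gripper_width: 0.0178
gripper_force: 38.1
time_s: 10.23
tcp_pos: [0.4705, 0.2538, 0.135]
eef_rot: [-180.0, 0.0, -15.2]
contact_force: [0.5, -0.6, -1.7]
gripper_width: 0.0179
gripper_force: 38.1
[0.47012798 0.25195435 0.1348069 ] 0.01785746017040702 38.13358901068568
[([186.0, 106.0, 224.0, 133.0], 0.97), ([308.0, 170.0, 344.0, 201.0], 0.59)] [([184.0, 156.0, 237.0, 182.0], 0.81), ([132.0, 202.0, 204.0, 238.0], 0.58)]
[([202.0, 92.0, 243.0, 139.0], 0.93), ([107.0, 210.0, 139.0, 260.0], 0.54)] [([197.0, 247.0, 277.0, 327.0], 0.95), ([104.0, 203.0, 176.0, 275.0], 0.77)]
exp [184.41442521 103.81894497] [220.93445908 132.1482321 ]
exp [ 88.88651203 204.70018125] [145.65950277 256.31701785]
```

```bash
python3 -m creep '[[10,0,0,-0.6,0,0,0],[10,0,0,-0.9,0,0,0],[10,0,0,-0.9,0,0,0],[10,0,0,-0.9,0,0,0],[10,0,0,-0.9,0,0,0],[10,0,0,-0.7,0,0,0],[10,0,0,-0.5,0,0,0],[10,0,0,-0.3,0,0,0]]'
python3 -m creep '[[10,0,0,-0.15,0,0,0],[10,0,0,-0.1,0,0,0],[10,0,0,0,0,0,0]]'
```

```text
time_s: 11.2
tcp_pos: [0.4699, 0.2511, -0.009]
eef_rot: [179.9, 0.1, -15.3]
contact_force: [-0.4, -0.2, -2.3]
gripper_width: 0.0177
gripper_force: 38.1
time_s: 11.45
tcp_pos: [0.4707, 0.2524, -0.0136]
eef_rot: [-180.0, -0.0, -15.3]
contact_force: [-0.7, -0.7, -2.0]
gripper_width: 0.0177
gripper_force: 38.1
```

Commanded z ≈ −0.0138; creep down until the mat takes the weight.

```bash
python3 -m creep '[[10,0,0,-0.08,0,0,0],[10,0,0,0,0,0,0]]';python3 -m creep '[[10,0,0,-0.06,0,0,0],[10,0,0,0,0,0,0]]';python3 -m creep '[[10,0,0,-0.05,0,0,0],[10,0,0,0,0,0,0]]'
```

```text
time_s: 11.62
tcp_pos: [0.4708, 0.2526, -0.0153]
eef_rot: [-179.9, -0.0, -15.3]
contact_force: [0.4, -0.0, -2.9]
gripper_width: 0.0179
gripper_force: 38.1
time_s: 11.78
tcp_pos: [0.4708, 0.2527, -0.0168]
eef_rot: [-179.9, -0.0, -15.3]
contact_force: [0.6, -0.4, -1.2]
gripper_width: 0.0179
gripper_force: 38.1
time_s: 11.95
tcp_pos: [0.4709, 0.2528, -0.0169]
eef_rot: [-179.9, -0.1, -15.2]
contact_force: [-5.2, -2.1, 15.3]
gripper_width: 0.0184
gripper_force: 38.4
```

```bash
python3 -m creep '[[24,0,0,0.03,0,0,0],[30,0,0,0,0,0,0],[44,0,0,0,0,0,0],[50,0,0,0,0,0,0],[50,0,0,0,0,0,0],[50,0,0,0,0,0,0],[50,0,0,0,0,0,0],[50,0,0,0,0,0,0]]'
python3 -m creep '[[50,0,0,0.4,0,0,0],[50,0,0,0.8,0,0,0],[50,0,0,1,0,0,0],[50,0,0,1,0,0,0],[50,0,0,1,0,0,0],[50,0,0,1,0,0,0],[50,0,0,0.8,0,0,0],[50,0,0,0,0,0,0]]'
python3 - <<'E'
from fit import *
a=capture("side");b=capture("top");s=r.get_state();p=np.load("p.npy")
for c in(a,b):print([(np.round(d["bbox"]).tolist(),round(d["conf"],2)) for d in search_frame(c,"tape_roll")][:3])
th=np.linspace(0,6.28,90)
for c in(a,b):
    P=np.array([proj(c,[.483+.055*np.cos(k),.297+.055*np.sin(k),z]) for z in(.004,.052) for k in th]);print("exp",P.min(0),P.max(0))
print(s["tcp_pos"])
m=yellow(a,(175,130,250,190));print("side yellow",cv2.boundingRect(cv2.findNonZero(m)))
m=yellow(b,(95,195,180,280));print("top yellow",cv2.boundingRect(cv2.findNonZero(m)))
print("bar",T(p,[-.135,0,.068]),"hinge",T(p,[.08,0,.066]))
E
```

```text
time_s: 12.62
tcp_pos: [0.4705, 0.2523, -0.0179]
eef_rot: [180.0, 0.0, -15.3]
contact_force: [-0.1, -0.2, -0.7]
gripper_width: 0.0496
gripper_force: 0.0
time_s: 13.28
tcp_pos: [0.4726, 0.254, 0.1377]
eef_rot: [-179.6, -0.3, -15.2]
contact_force: [0.7, 1.3, 0.1]
gripper_width: 0.0501
gripper_force: 0.0
[([194.0, 144.0, 223.0, 174.0], 0.9), ([303.0, 170.0, 344.0, 199.0], 0.61)]
[([202.0, 93.0, 242.0, 139.0], 0.78), ([119.0, 217.0, 142.0, 258.0], 0.55)]
exp [190.50332482 145.41691294] [224.45368289 173.91436408]
exp [112.59171123 214.3751622 ] [160.41476698 258.52368251]
[0.47076276 0.25273593 0.13372291]
side yellow (191, 146, 34, 28)
top yellow (118, 216, 29, 43)
bar [0.48248457 0.04018512 0.068     ] hinge [0.69718707 0.02887855 0.066     ]
```

```bash
python3 -m creep '[[26,0.04,-0.77,0,0,0,-7.06],[26,0.04,-0.77,0,0,0,-7.06],[26,0.04,-0.77,0,0,0,-7.06],[26,0.04,-0.77,0,0,0,-7.06],[26,0.04,-0.77,0,0,0,-7.06],[26,0.04,-0.77,0,0,0,-7.06],[26,0.04,-0.77,0,0,0,-7.06],[26,0.04,-0.77,0,0,0,-7.06]]'
python3 -m creep '[[26,0.04,-0.77,0,0,0,-7.06],[26,0.04,-0.77,0,0,0,-7.06],[26,0.04,-0.77,0,0,0,-7.06],[26,0,0,0,0,0,0],[26,0,0,0,0,0,0]]'
python3 - <<'E'
from h import *
a=capture("side");b=capture("top");w=capture("wrist");s=r.get_state();print(s["tcp_pos"],s["eef_rot"],s["joints"].round(1))
# bar in wrist + projections
print(w["origin"],w["rotation"],"bar exp",fish(w,[.4825,.0402,.068]),[fish(w,[.4825+dx,.0402+dy,.068]).round() for dx,dy in((.003,.055),(-.003,-.055))],"lid edge",fish(w,[.525,.038,.076]))
t=s["tcp_pos"];print("tcp",fish(w,t),"tips",fish(w,t+[0,0,.036]),fish(w,t+[.013,0,.036]),fish(w,t+[-.013,0,.036]))
L,T=170,80
A=cv2.resize(a["frame"][T:T+150,L:L+160],None,fx=2.5,fy=2.5,interpolation=2)
for h in(0,.03,.04):
    q=(proj(a,t+[0,0,h])-[L,T])*2.5;cv2.circle(A,tuple(int(v) for v in q),1,(255,0,255),-1)
W=cv2.resize(w["frame"],(400,300));im=np.zeros((375,800,3),np.uint8);im[:,:400]=A;im[:300,400:]=W
cv2.imwrite("pics/c5.png",im[:,:,::-1])
E
```

```text
time_s: 14.15
tcp_pos: [0.4777, 0.097, 0.1312]
eef_rot: [179.9, -0.0, -72.1]
contact_force: [-0.7, -0.3, -0.2]
gripper_width: 0.0261
gripper_force: 0.0
time_s: 14.57
tcp_pos: [0.4808, 0.0396, 0.1313]
eef_rot: [179.9, -0.1, -93.0]
contact_force: [-0.2, -0.6, -1.3]
gripper_width: 0.026
gripper_force: 0.0
[0.48129962 0.04091055 0.13176638] [ 1.79957024e+02 -2.16367657e-02 -9.28464846e+01] [ 28.3   5.3 -27.9  -0.  -56.8 -31.1]
[ 0.47825095 -0.03149982  0.32322111] [ 1.64557542e+02 -9.22353522e-02  1.77106620e+02] bar exp [249.50535415 192.22798339] [array([249., 248.]), array([250., 130.])] lid edge [200.79272992 194.65876125]
tcp [251.10568645 218.25588282] tips [251.29333913 240.3683502 ] [228.75106315 241.32196456] [273.88732828 239.22239624]
```

View pics/c5.png

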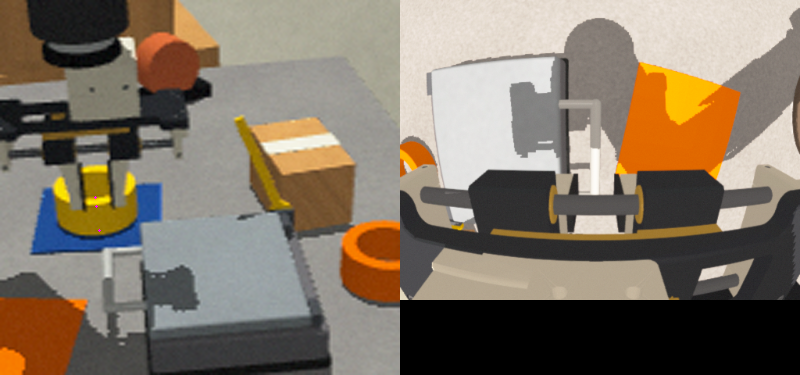

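Side view: tips ~33 mm above the projected TCP, as found; wrist view: bar at column ~250, centred between the fingers, matching the prediction. Descend on the bar and grip.

```bash
python3 -m creep '[[26,0,0,-0.7,0,0,0],[26,0,0,-0.9,0,0,0],[26,0,0,-0.9,0,0,0],[26,0,0,-0.7,0,0,0],[26,0,0,-0.5,0,0,0],[26,0,0,-0.5,0,0,0],[26,0,0,-0.4,0,0,0],[26,0,0,0,0,0,0]]'
python3 -m creep '[[5,0,0,0,0,0,0],[5,0,0,0,0,0,0],[5,0,0,0,0,0,0],[5,0,0,0,0,0,0],[5,0,0,0,0,0,0]]' 25
```

```text
time_s: 15.38
tcp_pos: [0.4801, 0.0407, 0.0152]
eef_rot: [179.8, -0.1, -92.8]
contact_force: [-0.5, -0.2, 0.0]
gripper_width: 0.026
gripper_force: 0.0
time_s: 15.8
tcp_pos: [0.4824, 0.0411, 0.0179]
eef_rot: [-179.9, 0.1, -92.9]
contact_force: [0.5, 1.5, 0.1]
gripper_width: 0.0112
gripper_force: 25.0
```

```bash
python3 - <<'E'
import numpy as np
f=np.radians(.53);th=np.radians(np.arange(0,69,4));R=.215/.025
x=R*(np.cos(f)-np.cos(f+th));z=R*(np.sin(f+th)-np.sin(f))
for i in range(17):print(4*(i+1),round((x[i+1]-x[i])*.9986,2),round(-(x[i+1]-x[i])*.0526,2),round(z[i+1]-z[i],2))
E
```

```text
4 0.03 -0.0 0.6
8 0.07 -0.0 0.6
12 0.11 -0.01 0.59
16 0.15 -0.01 0.58
20 0.19 -0.01 0.57
24 0.23 -0.01 0.55
28 0.27 -0.01 0.54
32 0.3 -0.02 0.52
36 0.34 -0.02 0.49
40 0.37 -0.02 0.47
44 0.41 -0.02 0.44
48 0.44 -0.02 0.41
52 0.46 -0.02 0.38
56 0.49 -0.03 0.35
60 0.51 -0.03 0.31
64 0.53 -0.03 0.28
68 0.55 -0.03 0.24
```

```bash
python3 -m creep '[[5,0.03,0,0.6,0,0,0],[5,0.07,0,0.6,0,0,0],[5,0.11,-0.01,0.59,0,0,0],[5,0.15,-0.01,0.58,0,0,0]]' 35
python3 -m creep '[[5,0.19,-0.01,0.57,0,0,0],[5,0.23,-0.01,0.55,0,0,0],[5,0.27,-0.01,0.54,0,0,0],[5,0.3,-0.02,0.52,0,0,0]]'
python3 -m creep '[[5,0.34,-0.02,0.49,0,0,0],[5,0.37,-0.02,0.47,0,0,0],[5,0.41,-0.02,0.44,0,0,0],[5,0.44,-0.02,0.41,0,0,0]]'
```

```text
time_s: 16.13
tcp_pos: [0.4906, 0.0405, 0.0769]
eef_rot: [-180.0, 0.1, -93.0]
contact_force: [5.6, 1.3, -10.0]
gripper_width: 0.0106
gripper_force: 35.0
time_s: 16.47
tcp_pos: [0.5132, 0.039, 0.1304]
eef_rot: [179.8, 0.0, -93.0]
contact_force: [-0.8, 3.5, -9.7]
gripper_width: 0.011
gripper_force: 35.0
time_s: 16.8
tcp_pos: [0.5483, 0.0368, 0.1756]
eef_rot: [179.4, -0.0, -93.0]
contact_force: [-21.2, 7.5, 12.1]
gripper_width: 0.0111
gripper_force: 35.1
```

```bash
python3 -m creep '[[5,0,0,0,0,0,0],[5,0,0,0,0,0,0]]';  python3 -m creep '[[5,-0.1,-0.02,0.05,0,0,0],[5,0,0,0,0,0,0]]'
```

```text
time_s: 16.97
tcp_pos: [0.551, 0.0367, 0.178]
eef_rot: [179.7, -0.0, -93.0]
contact_force: [-18.2, 5.1, 21.3]
gripper_width: 0.0111
gripper_force: 35.0
time_s: 17.13
tcp_pos: [0.5511, 0.0368, 0.178]
eef_rot: [-180.0, 0.1, -93.0]
contact_force: [-4.3, 4.5, 4.8]
gripper_width: 0.0108
gripper_force: 35.0
```

```bash
python3 -m creep '[[5,0.46,-0.02,0.38,0,0,0],[5,0.25,-0.01,0.18,0,0,0],[5,0,0,0,0,0,0]]'
python3 - <<'E'
from fit import *
a=capture("side");p=np.load("p.npy")
cv2.imwrite("pics/raw_lid.png",a["frame"][:,:,::-1])
for d in search_frame(a,"lid_bar")[:2]:print(d["bbox"],d["conf"])
for d in outline_of(a,"lid")[:2]:
    ys,xs=np.nonzero(d["region"]);print(d["conf"],d["bbox"])
    h=cv2.approxPolyDP(cv2.convexHull(np.c_[xs,ys].astype(np.int32)),3,True);print(h[:,0].tolist())
for an in(48,52,54,56,60):
    A=np.radians(an);P=lambda d,y,o:T(p,[.08-d*np.cos(A)+o*-np.sin(A)*1,y,.066+d*np.sin(A)-o*np.cos(A)*1])
    print(an,[proj(a,T(p,[.08-d*np.cos(A)-o*np.sin(A),y,.066+d*np.sin(A)-o*-np.cos(A)])).round(1).tolist() for d,y,o in((.175,-.108,.01),(.175,-.108,-.006),(.005,-.108,.01),(.175,.108,.01))])
E
```

```text
time_s: 17.38
tcp_pos: [0.5673, 0.0356, 0.1921]
eef_rot: [179.7, -0.0, -92.9]
contact_force: [-12.5, 4.3, 13.8]
gripper_width: 0.0109
gripper_force: 35.0
[237.9, 122.9, 298.6, 207.3] 0.67
0.76 [239.0, 127.0, 297.0, 210.5]
[[295, 207], [256, 169], [240, 143], [240, 126], [253, 130], [283, 164], [297, 202]]
48 [[246.6, 167.2], [251.8, 170.6], [292.3, 205.7], [239.2, 128.4]]
52 [[250.3, 164.2], [255.7, 167.4], [292.3, 205.8], [242.2, 125.8]]
54 [[252.2, 162.8], [257.7, 165.8], [292.2, 205.8], [243.8, 124.6]]
56 [[254.2, 161.4], [259.9, 164.3], [292.2, 205.9], [245.4, 123.4]]
60 [[258.4, 158.9], [264.3, 161.4], [292.2, 206.0], [248.9, 121.2]]
```

```bash
python3 -m creep '[[5,0.4,-0.02,0.33,0,0,0],[5,0.45,-0.03,0.3,0,0,0],[5,0.45,-0.03,0.28,0,0,0],[5,0.1,0,0.08,0,0,0],[5,0,0,0,0,0,0]]'
python3 - <<'E'
from h import *
a=capture("side");b=capture("top");s=r.get_state()
x=s["tcp_pos"][0]-.4824;print(s["tcp_pos"],"lid by x",np.degrees(np.arccos(1-x/.9986/.215))-.53)
for c in(a,b):
  for d in outline_of(c,"lid")[:1]:
    ys,xs=np.nonzero(d["region"]);print(d["conf"]);h=cv2.approxPolyDP(cv2.convexHull(np.c_[xs,ys].astype(np.int32)),2,True);print(h[:,0].tolist())
def line(c,bx):
    m=yellow(c,bx);n,l,st,_=cv2.connectedComponentsWithStats(m);k=1+np.argmax(st[1:,4]);pts=np.argwhere(l==k)[:,::-1].astype(np.float32)
    v=cv2.fitLine(pts,cv2.DIST_L2,0,.01,.01).ravel();t=(pts-v[2:])@v[:2];return v[2:]+v[:2]*t.min(),v[2:]+v[:2]*t.max(),len(pts)
s0=cv2.imread("pics/s0.png")[:,:,::-1];t0=cv2.imread("pics/t0.png")[:,:,::-1]
print("side ptr now",line(a,(255,115,295,172)),"was",line(dict(a,frame=s0),(255,120,290,164)));print("top ptr now",line(b,(175,138,203,165)),"was",line(dict(b,frame=t0),(175,138,203,165)))
E
```

```text
time_s: 17.95
tcp_pos: [0.6039, 0.0333, 0.2157]
eef_rot: [179.9, -0.0, -93.0]
contact_force: [-3.1, 0.6, -0.2]
gripper_width: 0.0111
gripper_force: 35.0
[0.60392757 0.03335431 0.21567555] lid by x 63.75067161583378
0.88
[[296, 206], [292, 205], [265, 160], [254, 135], [254, 118], [267, 132], [285, 164], [298, 200]]
0.82
[[284, 168], [260, 172], [207, 169], [189, 165], [187, 159], [199, 149], [278, 152]]
side ptr now (array([265.28336, 126.33178], dtype=float32), array([278.7232 , 152.14412], dtype=float32), 67) was (array([264.65308, 126.62987], dtype=float32), array([282.26016, 164.28125], dtype=float32), 208)
top ptr now (array([181.882  , 155.81914], dtype=float32), array([194.87544, 147.34181], dtype=float32), 61) was (array([181.76483, 155.55858], dtype=float32), array([195.26158, 148.36801], dtype=float32), 68)
```

```bash
python3 - <<'E'
from fit import *
from scipy.optimize import least_squares
a=capture("side");b=capture("top");p=np.load("p.npy")
def pl(c,uv,yl,p=p):
    n=np.array([-np.sin(p[2]),np.cos(p[2]),0]);o,d=ray(c,uv);P0=T(p,[.08,yl,.066]);return o+d*(n@(P0-o))/(n@d)
def ang(A,B):
    v=A-B;return np.degrees(np.arctan2(v[2],-v[:2]@[np.cos(p[2]),np.sin(p[2])]))
s0=cv2.imread("pics/s0.png")[:,:,::-1]
U,V=(264.65,126.63),(282.26,164.28)
for y in(.115,.121,.127):
    A,B=pl(a,U,y),pl(a,V,y);print("ptr",y,ang(A,B),np.linalg.norm(A-B),B)
print("lid by near inner edge",ang(pl(a,(265,160),-.108),pl(a,(292,205),-.108)),"far",)
# full-mask fit of pointer: IoU over angle and hinge shift
m0=(yellow(dict(a,frame=s0),(255,120,290,164))>0)
import itertools
def render(c,ang,dx,dz,sh):
    Ls=[]
    for d in(-.0,.14):
        for o in(-.006,.006):
            for y in(.118,.124):
                for_ =T(p,[.08+dx-d*np.cos(ang)-o*np.sin(ang),y,.066+dz+d*np.sin(ang)+o*np.cos(ang)]);Ls.append(proj(c,for_))
    h=cv2.convexHull((np.array(Ls)*16).astype(np.int32));im=np.zeros((384,512),np.uint8);cv2.fillConvexPoly(im,h,1,shift=4);return im>0
for thick in(1,):
    best=[]
    for an in np.arange(58,78,.5):
        for dx in np.arange(-.004,.0101,.002):
            for dz in np.arange(-.006,.0061,.003):
                im=render(a,np.radians(an),dx,dz,0);im[164:]=0;best.append(((im&m0).sum()/(im|m0).sum(),an,dx,dz))
    best.sort(reverse=True);print(np.round(best[:10],3).tolist())
E
```

```text
ptr 0.115 67.7465987913311 0.1405197138793183 [0.70567568 0.14359088 0.0692951 ]
ptr 0.121 67.74659879133111 0.14136685247752012 [0.70710684 0.14952382 0.06570512]
ptr 0.127 67.74659879133108 0.14221399107572216 [0.708538   0.15545677 0.06211513]
lid by near inner edge 63.77058003253586 far
[[0.768, 70.0, 0.002, -0.006], [0.766, 68.5, 0.004, 0.0], [0.766, 68.0, 0.004, 0.0], [0.766, 68.5, 0.002, 0.003], [0.762, 69.5, 0.002, -0.006], [0.762, 67.5, 0.006, -0.003], [0.761, 69.5, 0.002, -0.003], [0.76, 68.0, 0.002, 0.003], [0.759, 68.0, 0.006, -0.003], [0.758, 69.0, 0.004, -0.006]]
```

```bash
python3 -m creep '[[5,0.3,-0.02,0.14,0,0,0],[5,0.27,-0.01,0.11,0,0,0],[5,0,0,0,0,0,0],[5,0,0,0,0,0,0]]'
python3 - <<'E'
from fit import *
a=capture("side");b=capture("top");s=r.get_state();p=np.load("p.npy")
x=s["tcp_pos"][0]-.4824;print(s["tcp_pos"],"lid by x",np.degrees(np.arccos(1-x/.9986/.215))-.53)
for c in(a,b):
  for d in outline_of(c,"lid")[:1]:
    ys,xs=np.nonzero(d["region"]);h=cv2.approxPolyDP(cv2.convexHull(np.c_[xs,ys].astype(np.int32)),2,True);print(d["conf"],h[:,0].tolist())
E
```

```text
time_s: 18.58
tcp_pos: [0.6187, 0.0325, 0.2225]
eef_rot: [180.0, -0.0, -93.0]
contact_force: [-2.6, -1.6, -0.3]
gripper_width: 0.011
gripper_force: 35.0
[0.61867764 0.03249597 0.22250378] lid by x 68.0463003442406
0.75 [[296, 206], [292, 204], [269, 154], [259, 126], [259, 114], [277, 145], [297, 198]]
0.71 [[282, 161], [257, 165], [189, 159], [187, 155], [205, 148], [259, 150], [278, 153]]
```

```bash
python3 -m creep '[[14,0,0,0,0,0,0],[20,0,0,0,0,0,0],[30,0,0,0,0,0,0],[40,0,0,0,0,0,0],[40,0,0,0,0,0,0],[40,0,0,0,0,0,0]]'
python3 -m creep '[[40,0,0,0.3,0,0,0],[40,0,0,0.6,0,0,0],[40,0,0,0.9,0,0,0],[40,0,0,0.9,0,0,0],[40,0,0,0.9,0,0,0],[40,0,0,0.6,0,0,0],[40,-0.5,0,0.3,0,0,0],[40,-0.9,0,0,0,0,0]]'
python3 -m creep '[[40,-0.9,0,0,0,0,0],[40,-0.9,0,0,0,0,0],[40,-0.9,0,0,0,0,0],[40,-0.9,0,0,0,0,0],[40,-0.9,0,0,0,0,0],[40,-0.6,0,0,0,0,0],[40,0,0,0,0,0,0]]'
python3 - <<'E'
from fit import *
a=capture("side");b=capture("top");p=np.load("p.npy")
def pl(c,uv,yl):
    n=np.array([-np.sin(p[2]),np.cos(p[2]),0]);o,d=ray(c,uv);P0=T(p,[.08,yl,.066]);return o+d*(n@(P0-o))/(n@d)
def ang(A,B):
    v=A-B;return np.degrees(np.arctan2(v[2],-v[:2]@[np.cos(p[2]),np.sin(p[2])]))
def hull(m):
    ys,xs=np.nonzero(m);return cv2.approxPolyDP(cv2.convexHull(np.c_[xs,ys].astype(np.int32)),1.5,True)[:,0].tolist()
ms=[]
for c in(a,b):
  for d in outline_of(c,"lid")[:1]:print(d["conf"],hull(d["region"]));ms.append(d["region"])
# lid angle: left boundary of region (outer near edge line) in side
m=ms[0];rows=np.arange(165,198);left=[np.nonzero(m[y])[0].min() for y in rows];k=np.polyfit(rows,left,1);print("left edge",k)
print("lid angle",ang(pl(a,(np.polyval(k,165),165),-.108),pl(a,(np.polyval(k,197),197),-.108)))
mm=yellow(a,(255,115,295,172));pts=np.argwhere(mm>0);print("side ptr px",len(pts),pts.min(0),pts.max(0))
mm=yellow(b,(170,138,203,170));print("top ptr",cv2.boundingRect(cv2.findNonZero(mm)),"before",cv2.boundingRect(cv2.findNonZero(yellow(dict(b,frame=cv2.imread("pics/t0.png")[:,:,::-1]),(170,138,203,170)))))
mm=yellow(a,(175,130,250,190));print("tape",cv2.boundingRect(cv2.findNonZero(mm)));mm=yellow(b,(95,195,180,280));print(cv2.boundingRect(cv2.findNonZero(mm)))
print(r.get_state()["contact_force"],r.get_state()["tcp_pos"])
for A in np.radians((66,68,70)):
  print([proj(a,T(p,[.08-d*np.cos(A)-o*np.sin(A),y,.066+d*np.sin(A)+o*np.cos(A)])).round(1).tolist() for d,y,o in((.175,-.108,.01),(.175,.108,.01),(.175,-.108,-.006),(.215,0,0))],[proj(b,T(p,[.08-d*np.cos(A)-o*np.sin(A),y,.066+d*np.sin(A)+o*np.cos(A)])).round(1).tolist() for d,y,o in((.175,-.108,.01),(.175,.108,.01),(.215,0,0))])
cv2.imwrite("pics/f_side.png",a["frame"][:,:,::-1])
E
```

```text
time_s: 19.28
tcp_pos: [0.619, 0.033, 0.2226]
eef_rot: [-180.0, 0.0, -92.9]
contact_force: [-1.0, 0.2, 0.7]
gripper_width: 0.0383
gripper_force: 0.0
time_s: 19.95
tcp_pos: [0.5848, 0.0329, 0.3361]
eef_rot: [-179.9, 0.0, -93.0]
contact_force: [-0.6, 0.3, -0.7]
gripper_width: 0.04
gripper_force: 0.0
time_s: 20.53
tcp_pos: [0.4534, 0.0324, 0.336]
eef_rot: [-179.9, 0.1, -92.9]
contact_force: [-0.5, -1.5, 0.2]
gripper_width: 0.04
gripper_force: 0.0
0.69 [[295, 206], [292, 204], [272, 161], [259, 124], [258, 113], [265, 121], [281, 153], [298, 202]]
0.54 [[284, 163], [272, 164], [269, 152], [280, 153]]
left edge [  0.44719251 200.93694296]
lid angle 69.17305127709974
side ptr px 15 [129 273] [162 288]
top ptr (0, 0, 0, 0) before (170, 143, 25, 14)
tape (191, 146, 33, 28)
(0, 0, 0, 0)
[0.14582227 0.37238751 0.11281056] [0.45629888 0.03287024 0.33496804]
[[265.0, 155.6], [254.4, 118.4], [271.2, 157.6], [256.2, 123.9]] [[285.5, 168.0], [186.2, 163.5], [235.0, 165.0]]
[[267.3, 154.7], [256.4, 117.6], [273.6, 156.4], [258.9, 122.6]] [[285.7, 165.3], [186.2, 160.8], [235.2, 161.4]]
[[269.7, 153.8], [258.3, 116.8], [276.1, 155.3], [261.6, 121.4]] [[285.8, 162.6], [186.3, 158.1], [235.3, 157.8]]
```

```bash
python3 -m creep '[[40,-0.2,-0.9,0,0,0,0],[40,-0.2,-0.9,0,0,0,0],[40,-0.2,-0.9,0,0,0,0],[40,-0.2,-0.9,0,0,0,0],[40,-0.2,-0.9,0,0,0,0],[40,-0.2,-0.9,0,0,0,0],[40,-0.2,-0.9,0,0,0,0],[40,-0.2,-0.9,0,0,0,0]]'
python3 -m creep '[[40,0,-0.9,0,0,0,0],[40,0,-0.9,0,0,0,0],[40,0,-0.9,0,0,0,0],[40,0,-0.9,0,0,0,0],[40,0,-0.9,0,0,0,0],[40,0,-0.9,0,0,0,0],[40,0,-0.5,0,0,0,0],[40,0,0,0,0,0,0]]'
python3 - <<'E'
from fit import *
a=capture("side");b=capture("top");p=np.load("p.npy")
def line(c,bx):
    m=yellow(c,bx);n,l,st,_=cv2.connectedComponentsWithStats(m);k=1+np.argmax(st[1:,4]);pts=np.argwhere(l==k)[:,::-1].astype(np.float32)
    v=cv2.fitLine(pts,cv2.DIST_L2,0,.01,.01).ravel();t=(pts-v[2:])@v[:2];return v[2:]+v[:2]*t.min(),v[2:]+v[:2]*t.max(),len(pts)
t0=cv2.imread("pics/t0.png")[:,:,::-1]
print("ptr top",line(b,(178,138,203,165)),line(dict(b,frame=t0),(178,138,203,165)))
m=yellow(b,(95,195,182,280));print("tape top",cv2.boundingRect(cv2.findNonZero(m)))
for c,n in((a,"s"),(b,"t")):
  for d in outline_of(c,"lid_bar")[:1]:
    ys,xs=np.nonzero(d["region"]);print(n,d["conf"],d["bbox"],cv2.approxPolyDP(cv2.convexHull(np.c_[xs,ys].astype(np.int32)),1.5,True)[:,0].tolist())
# edge rows of lid/bar in top: brightness profile along columns
g=cv2.cvtColor(b["frame"],cv2.COLOR_RGB2GRAY)
for u in(225,235,245,265,275):print(u,g[140:180,u].tolist())
for A in np.radians((66,68,70)):
  print([proj(b,T(p,[.08-d*np.cos(A)-o*np.sin(A),0,.066+d*np.sin(A)+o*np.cos(A)])).round(1)[1] for d,o in((.175,.01),(.175,-.006),(.215,0),(.221,0),(.209,0))],"ptr",proj(b,ptr([*p[:3],A],.14)).round(1))
E
```

```text
time_s: 21.4
tcp_pos: [0.4163, -0.1484, 0.3345]
eef_rot: [179.9, -0.0, -93.0]
contact_force: [0.5, 0.9, -0.1]
gripper_width: 0.0396
gripper_force: 0.0
time_s: 22.07
tcp_pos: [0.4164, -0.297, 0.3336]
eef_rot: [179.8, 0.0, -93.1]
contact_force: [0.5, -0.5, -0.4]
gripper_width: 0.0397
gripper_force: 0.0
ptr top (array([182.17719, 156.11601], dtype=float32), array([185.21057, 151.48312], dtype=float32), 19) (array([181.76483, 155.55858], dtype=float32), array([195.26158, 148.36801], dtype=float32), 68)
tape top (113, 216, 47, 43)
s 0.62 [256.5, 113.2, 298.8, 207.8] [[295, 207], [292, 205], [269, 157], [258, 125], [257, 112], [266, 121], [283, 158], [298, 201], [298, 205]]
t 0.8 [187.9, 149.2, 284.7, 163.0] [[284, 163], [257, 165], [208, 162], [188, 159], [187, 154], [198, 148], [268, 151], [280, 153]]
225 [132, 134, 132, 136, 134, 135, 135, 131, 127, 106, 97, 95, 92, 98, 104, 119, 134, 154, 166, 180, 175, 163, 139, 103, 74, 62, 64, 67, 67, 65, 66, 67, 68, 64, 65, 69, 67, 67, 71, 89]
235 [134, 132, 134, 132, 137, 134, 132, 132, 126, 113, 100, 97, 97, 97, 98, 112, 129, 140, 149, 169, 178, 
[... 276 characters left out ...]
35, 135, 136, 134, 134, 132, 135, 136, 129, 125, 108, 97, 94, 94, 95, 106, 116, 136, 144, 140, 135, 127, 108, 80, 69, 67, 67, 68, 67, 68, 65, 67, 69, 62, 66, 62, 66, 68, 64]
275 [135, 134, 136, 136, 135, 137, 135, 138, 135, 131, 124, 116, 100, 93, 93, 90, 92, 112, 131, 142, 142, 137, 133, 120, 98, 76, 63, 66, 68, 62, 65, 66, 67, 64, 66, 68, 70, 67, 66, 65]
[np.float64(165.7), np.float64(160.1), np.float64(165.0), np.float64(165.4), np.float64(164.5)] ptr [183.8 157.5]
[np.float64(163.0), np.float64(157.2), np.float64(161.4), np.float64(161.7), np.float64(161.1)] ptr [183.8 155.4]
[np.float64(160.3), np.float64(154.4), np.float64(157.8), np.float64(158.0), np.float64(157.6)] ptr [183.8 153.2]
```

```bash
python3 -c "from plant import close_job; print(close_job())"
```

```text
the job is handed in; nothing more can be done
None
```

I set the tape roll down flat in the middle of the blue mat, then raised the lid to about 68°, in line with the pointer to within roughly 1° by camera measurement, and handed in at about 22 s without seeing a verdict.

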